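# Pack the clean PCR kit caddy

### The job

Pack the kit caddy for the next PCR run: stand the blue-, yellow- and green-capped bottles upright in the bays of their own colour, and set the tube strip rack with the white caps lengthwise down into the white trough, all resting on the floors of their places. The red-capped bottle and the red-capped strip rack are the positive controls and must stay out of the kit: leave them standing where they are.

Things in the scene. Friction and masses are not known exactly. Their poses are not given: they have to be found in the camera images.
- bottle_blue: loose reagent bottle: white body 34 mm across, straight-sided from 2 to 57 mm height, blue screw cap 28 mm across, 80 mm tall in all, about 70 g, upright on a 2 mm grey mat. Origin: centre of its underside; z up. Neighbours may be 25 mm from its side; most room (40 mm) along world x. Belongs in the blue bay.
- bottle_yellow: loose reagent bottle: white body 34 mm across, straight-sided from 2 to 57 mm height, yellow screw cap 28 mm across, 80 mm tall in all, about 70 g, upright on a 2 mm grey mat. Origin: centre of its underside; z up. Neighbours may be 25 mm from its side; most room (40 mm) along world x. Belongs in the yellow bay.
- bottle_green: loose reagent bottle: white body 34 mm across, straight-sided from 2 to 57 mm height, green screw cap 28 mm across, 80 mm tall in all, about 70 g, upright on a 2 mm grey mat. Origin: centre of its underside; z up. Neighbours may be 25 mm from its side; most room (40 mm) along world x. Belongs in the green bay.
- strip_white: loose 8-place tube strip rack: grey block 100 x 26 mm, 32 mm high, with eight white caps in a row on top, 46 mm high in all, about 80 g, upright on a 2 mm grey mat. Origin: centre of its underside; x along its length, y across it, z up. 30 mm or more free beside the middle of its long sides. Belongs in the trough.
- bottle_red: loose reagent bottle: white body 34 mm across, straight-sided from 2 to 57 mm height, red screw cap 28 mm across, 80 mm tall in all, about 70 g, upright on a 2 mm grey mat. Origin: centre of its underside; z up. Neighbours may be 25 mm from its side; most room (40 mm) along world x. Look-alike, stays where it is.
- strip_red: loose 8-place tube strip rack: grey block 100 x 26 mm, 32 mm high, with eight red caps in a row on top, 46 mm high in all, about 80 g, upright on a 2 mm grey mat. Origin: centre of its underside; x along its length, y across it, z up. 30 mm or more free beside the middle of its long sides. Look-alike, stays where it is.
- bay_blue: fixed blue open square bay in the grey caddy (rim 18 mm high): 66 mm outside, 58 mm inside, walls 22 mm high from its underside, floor 4 mm thick. Origin: centre of underside, 4 mm above the table; z up, x, y square to the walls. The three bays stand in a row along y, 72 mm apart, colours in any order; the trough lies 92 mm towards -x of the row.
- bay_yellow: fixed yellow open square bay in the grey caddy (rim 18 mm high): 66 mm outside, 58 mm inside, walls 22 mm high from its underside, floor 4 mm thick. Origin: centre of underside, 4 mm above the table; z up, x, y square to the walls. The three bays stand in a row along y, 72 mm apart, colours in any order; the trough lies 92 mm towards -x of the row.
- bay_green: fixed green open square bay in the grey caddy (rim 18 mm high): 66 mm outside, 58 mm inside, walls 22 mm high from its underside, floor 4 mm thick. Origin: centre of underside, 4 mm above the table; z up, x, y square to the walls. The three bays stand in a row along y, 72 mm apart, colours in any order; the trough lies 92 mm towards -x of the row.
- trough: fixed white open trough in the grey caddy for the strip rack: 54 (x) by 136 mm (y) outside, 46 x 128 mm inside, walls only 13 mm high from its underside, floor 4 mm thick. Origin: centre of underside, 4 mm above the table; z up, y along its length (the rack's x goes along this y, either way round). The square bays lie 92 mm towards its +x.
Things that resemble listed ones, but are neither listed nor needed, are in the scene too. Leave any orange or purple look-alike of the bottle_green alone.

How it is judged:
By the outcome, as a careful person would: the job done as asked, in the order asked, and still so for the second after the job is handed in, with the robot touching nothing.
It also fails if it takes over 115 s, if anything falls off the work surface, if the arm or the gripper's body presses on something with over 40 N, if the wrist force passes 120 N, or if a joint passes its speed limit or range.

### The arm

A 7-joint arm with a two-finger parallel gripper is mounted at the origin on the work surface. World frame = base frame: x ahead of the robot, y to its left, z up, the work surface at z = 0. Lengths are in m, angles in rad, forces in N, time in s.
With the tool pointing down it reaches from about 0.35 to 0.9 m from the base axis. Payload 8.1 kg.
Tool frame: the origin (TCP) lies at the very end of the fingers, on their centre line; the grasp point (between the pads) lies arm.grip_point_offset behind it (arm.grip_point_offset is the distance from the TCP to the grasp point, in m); z points along the fingers, y is the line along which they close (so a half turn about z gives the same grasp; the last joint's range is limited). The gripper opens to 92 mm and grips with 3 to 60 N. Pads are 19 mm wide; open, the fingers measure 130 mm over their backs; the gripper's body (75 mm by 190 mm) begins 47 mm behind the grasp point.
Start: joints at [-1.39, 0.434, 0.025, 1.573, -0.012, 1.134, -0.075], TCP at [0.175, 0.6, 0.227] pointing down, gripper open.
Joint ranges: [-2.62, 2.62], [-0.44, 2.09], [-1.27, 1.32], [0.08, 2.57], [-1.32, 4.46], [0.12, 2], [-2.74, 2.74]. Speed limits (rad/s): [2.22, 2.22, 3.01, 3.01, 3.14, 3.14, 3.14].

### API

Orientations are given as a rotation vector (axis times angle).
In Python, from cell import arm gives the robot as it stands. The module is installed in compiled form; this text tells all that it offers.
- The arm moves only by the shell command python3 -m creep 'ROWS' [OPENING] [FORCE]. ROWS is JSON, a list of rows, each a list of 6 numbers: the shift along the tool's x, y, z scaled (see below), then the turn, a rotation vector about the tool's x, y, z scaled (see below). A call has 1 to 20 rows; each row shifts and turns the commanded pose from where the row before left it, along the tool's axes as they then stand; what a row does not reach is not made up. The controller multiplies each number of a shift by 0.4 m and each number of a turn by 120 degrees. A row lasts 1/12 s, in which the tool goes at most 41.7 mm and 7.16 degrees, less where a joint would pass 70% of its speed; a pose out of reach is approached as far as the arm can. A call with a number of a shift or a turn outside -1 to 1 is refused whole. A call with a gripper value outside its range is refused whole. OPENING is the closure, from -1 (fully open) to 1 (shut), set as the call begins (- or left out, the last holds). The fingers move at their own pace and stop on an object; FORCE is the grip in N (left out, the last holds). Time passes only in rows, so rows that do not move let the fingers close. It gives the time, the measured TCP pose, the force, the opening and the grip force at its end, in the units of the state.
- arm.observe(): the state, without advancing time (a new reading comes with each control period).
- arm.get_image(name): name is "scene" or "top" or "wrist"; returns a dict with "frame" (420x560x3 uint8, red, green, blue), "intrinsics" (3x3 intrinsics, pixels), "rvec" (rotation vector, rad) and "tvec" (3), from world to camera coordinates, as OpenCV has them; the wrist camera has in their place "mount" (4x4, takes a point from camera to tool coordinates, whose origin is the TCP and whose axes are the flange's). Camera axes: x right, y down, z forward; pixel columns grow to the right and rows downward; lengths in m; the calibration is good to about 2 mm. A picture is of the moment at which its call begins: read the wrist's pose just before it. There is no depth.
- arm.sign_off(): hands the job in; it is judged then, once.
The state is a dict: "clock": time; "joints": joint angles; "dq": joint speeds; "joint_efforts": joint torques, N m; "position": TCP position; "ee_rot": TCP orientation; "force": force on the tool from outside, world axes, zero at the start; "ft_torque": the same for the moment, N m; "width": opening from 0.0 (shut) to 1.0 (fully open); "gripper_force": force on a finger pad.
Only numpy, scipy, OpenCV 4.12 (cv2) and the standard library are available. Lean on these libraries where they do the work, as an engineer would, in place of code of your own. Each camera call takes 0.05 s, during which the arm holds its last target. There are 200 camera calls.

## Working session

There is one attempt and no reset: what is moved stays moved. The work goes in short steps, Python scripts to look and compute and a shell command to move; the robot and the scene stay as the last step left them, time stands still between calls to the robot, and variables do not carry over. Pictures are saved under pics/ and viewed, at most 14 in all, crops included, and the job is handed in when it is done.

```bash
mkdir -p pics; python3 - <<'E'
from cell import arm
import cv2,numpy as np
s=arm.observe();print({k:np.round(v,3).tolist() for k,v in s.items()},arm.grip_point_offset)
for n in("scene","top"):
    d=arm.get_image(n);cv2.imwrite(f"pics/{n}0.png",d["frame"][:,:,::-1])
    print(n,np.round(d["intrinsics"],1).tolist(),d["rvec"],d["tvec"])
print(arm.get_image("wrist")["mount"])
E
```

```text
{'clock': 0.0, 'joints': [-1.39, 0.435, 0.025, 1.574, -0.012, 1.134, -0.075], 'dq': [0.0, -0.0, -0.001, 0.001, -0.0, 0.001, -0.0], 'joint_efforts': [0.0, -66.785, 0.985, -31.448, -0.06, 0.043, 0.0], 'position': [0.175, 0.599, 0.226], 'ee_rot': [-0.444, -3.11, 0.002], 'force': [0.888, -0.221, 0.051], 'ft_torque': [0.036, 0.055, 0.01], 'gripper_force': 0.0, 'width': 0.996} 0.0188
scene [[524.5, 0.0, 276.0], [0.0, 524.5, 216.0], [0.0, 0.0, 1.0]] [ 1.02544171  2.47115386 -0.96054581] [ 0.35788113 -0.1852168   1.52488458]
top [[404.0, 0.0, 279.0], [0.0, 404.0, 202.0], [0.0, 0.0, 1.0]] [ 2.15733506 -2.21246127  0.06769744] [-0.03644458  0.46661411  1.01277258]
[[ 6.65298012e-04 -9.67878643e-01 -2.51416965e-01  6.82413046e-02]
 [ 9.99999406e-01  8.60998734e-04 -6.68390337e-04 -1.17845311e-03]
 [ 8.63390420e-04 -2.51416371e-01  9.67878641e-01 -1.57323400e-01]
 [ 0.00000000e+00  0.00000000e+00  0.00000000e+00  1.00000000e+00]]
```

View pics/top0.png

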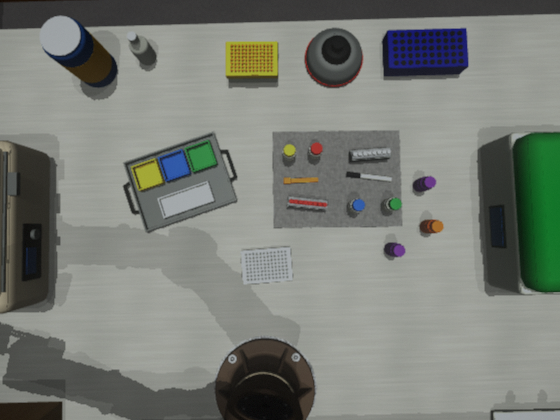

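View pics/scene0.png

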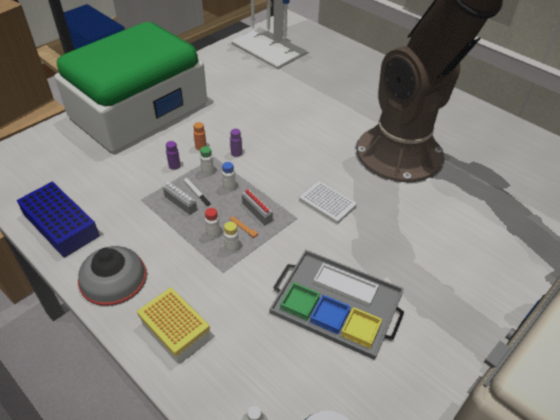

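The top view has x up and y to the left. The caddy is at about (182,180): yellow bay (147,175), blue (174,164), green (202,155), trough (187,199). On the mat are yellow (289,150), red (316,149), blue (358,205) and green (394,203), with the white strip at (370,155) and the red strip at (307,203). Purple and orange look-alikes stand off the mat at (428,183), (432,226) and (397,250). I'll enlarge both areas.

```bash
python3 - <<'E'
import cv2
im=cv2.imread("pics/top0.png")
cv2.imwrite("pics/c1.png",cv2.resize(im[125:245,270:430],None,fx=5,fy=5,interpolation=cv2.INTER_CUBIC))
cv2.imwrite("pics/c2.png",cv2.resize(im[125:240,115:245],None,fx=5,fy=5,interpolation=cv2.INTER_CUBIC))
E
```

```text
(no output)
```

View pics/c1.png

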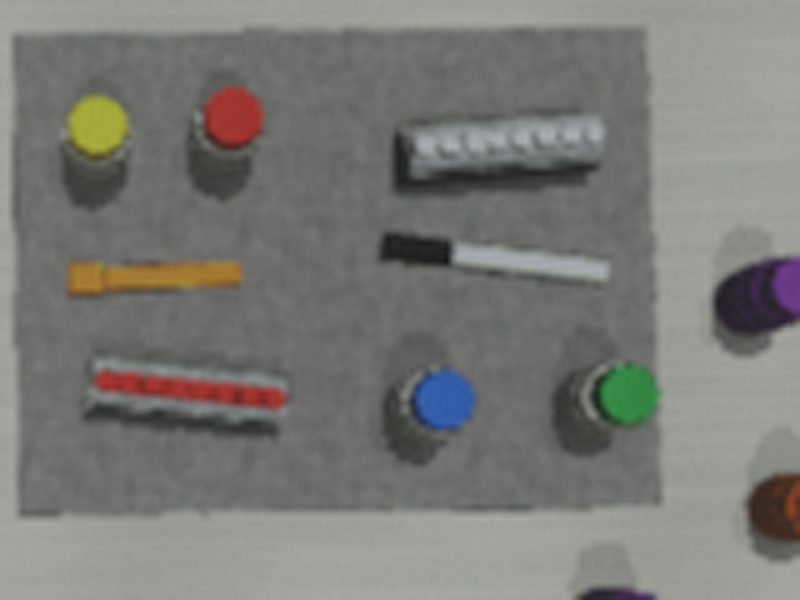

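View pics/c2.png

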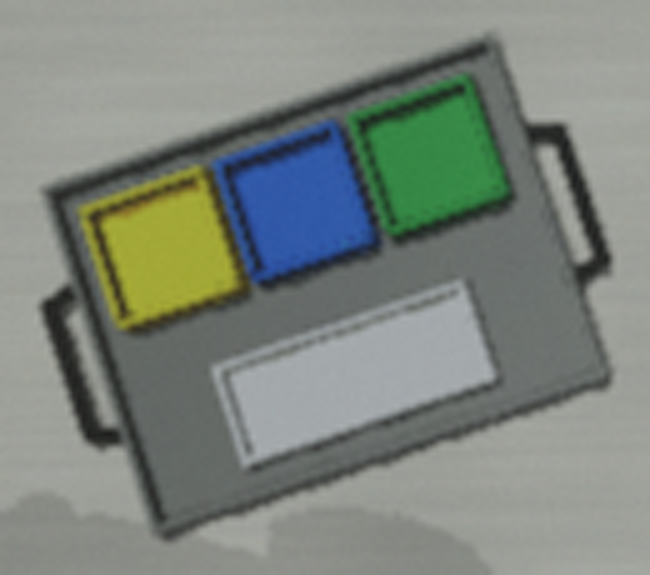

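```bash
cat > h.py <<'E'
from cell import arm
import numpy as np, cv2
from scipy.spatial.transform import Rotation as R
def ray(K,Rw,t,px,z):            # Rw: cam->world, t: cam centre
    d=Rw@np.linalg.solve(K,[*px,1.]); return t+d*(z-t[2])/d[2]
def toppt(px,z,d):
    Rc=R.from_rotvec(d["rvec"]).as_matrix(); return ray(d["intrinsics"],Rc.T,-Rc.T@d["tvec"],px,z)
def wristcam():
    s=arm.observe(); d=arm.get_image("wrist"); M=np.eye(4)
    M[:3,:3]=R.from_rotvec(s["ee_rot"]).as_matrix(); M[:3,3]=s["position"]; M=M@d["mount"]
    return d["frame"],d["intrinsics"],M
def plan(x,y,ztip,yaw):          # yaw (deg): world direction of tool y (mod 180), tool z down
    s=arm.observe(); C=R.from_rotvec(s["ee_rot"]).as_matrix()
    best=None
    for a in (yaw,yaw+180):
        a=np.radians(a); ty=np.array([np.cos(a),np.sin(a),0]); tz=np.array([0,0,-1.])
        T=np.column_stack([np.cross(ty,tz),ty,tz]); r=R.from_matrix(C.T@T).as_rotvec()
        if best is None or np.linalg.norm(r)<np.linalg.norm(best[0]): best=(r,T)
    r,T=best
    print("turn",np.round(np.degrees(r)/120,4),"| shift after turn",np.round(T.T@(np.array([x,y,ztip])-s["position"])/.4,4),
      "| pos",np.round(s["position"],4),"j7 %.2f"%s["joints"][6],"w %.3f"%s["width"],"gf %.1f"%s["gripper_force"],"t %.1f"%s["clock"],"F",np.round(s["force"],1))
E
python3 - <<'E'
from h import *
d=arm.get_image("top")
c1=lambda u,v:(270+(u+.5)/5-.5,125+(v+.5)/5-.5)
c2=lambda u,v:(115+(u+.5)/5-.5,125+(v+.5)/5-.5)
for n,p in dict(yellow=(98,125),red=(233,117),blue=(445,400),green=(628,394)).items(): print(n,toppt(c1(*p),.082,d).round(4))
a,b=toppt(c1(425,141),.048,d),toppt(c1(595,133),.048,d);print("strip",((a+b)/2).round(4),np.linalg.norm(a-b),np.degrees(np.arctan2(*(a-b)[1::-1])))
for n,z,q in [("by",.026,[(80,208),(207,168),(247,292),(125,330)]),("bb",.026,[(215,157),(337,120),(380,245),(260,285)]),("bg",.026,[(350,113),(470,73),(513,198),(390,238)]),("tr",.017,[(210,365),(465,280),(500,383),(243,468)])]:
    P=np.array([toppt(c2(*p),z,d) for p in q]);e=P[0]-P[1]+P[3]-P[2]
    print(n,P.mean(0).round(4),"row dir",np.degrees(np.arctan2(e[1],e[0])).round(1),np.linalg.norm(e)/2,np.linalg.norm(P[0]-P[3]))
Rm=R.from_rotvec(arm.observe()["ee_rot"]).as_matrix();print(Rm.round(3))
E
```

```text
yellow [ 0.5864 -0.0762  0.082 ]
red [ 0.5886 -0.1411  0.082 ]
blue [ 0.45   -0.2375  0.082 ]
green [ 0.4507 -0.3244  0.082 ]
strip [ 0.5818 -0.2812  0.048 ] 0.08441551703539708 91.22697217653202
by [0.5432 0.2831 0.026 ] row dir 106.1 0.06587952835905372 0.06681495352278782
bb [0.5658 0.2152 0.026 ] row dir 106.4 0.06425626043462117 0.06978005315795639
bg [0.5878 0.1475 0.026 ] row dir 107.0 0.06486722780309918 0.06755575534172366
tr [0.4781 0.1894 0.017 ] row dir 107.0 0.13688391117317775 0.055409262988588635
[[-0.96   0.28  -0.   ]
 [ 0.28   0.96  -0.001]
 [-0.    -0.001 -1.   ]]
```

Colours, bays and the trough are clear and their spacing agrees with the description. The strip goes in first: the gripper body would hit standing bottles if they were already in the bays.

```bash
python3 -c "
from h import *
plan(.5818,-.2812,.17,1.2)"
```

```text
turn [-4.000e-04  3.000e-04  6.044e-01] | shift after turn [-2.2231  0.9707  0.1406] | pos [0.175  0.5997 0.2263] j7 -0.08 w 1.002 gf 0.0 t 0.2 F [0.4 0.5 0. ]
```

```bash
python3 -m creep '[[0,0,0,0,0,0.0432],[0,0,0,0,0,0.0432],[0,0,0,0,0,0.0432],[0,0,0,0,0,0.0432],[0,0,0,0,0,0.0432],[0,0,0,0,0,0.0432],[0,0,0,0,0,0.0432],[0,0,0,0,0,0.0432],[0,0,0,0,0,0.0432],[0,0,0,0,0,0.0432],[0,0,0,0,0,0.0432],[0,0,0,0,0,0.0432],[0,0,0,0,0,0.0432],[0,0,0,0,0,0.0432]]' 0 20 &&
python3 -m creep '[[-0.0695,0.0303,0],[-0.0695,0.0303,0],[-0.0695,0.0303,0]]'; python3 -m creep '[[-0.0695,0.0303,0,0,0,0],[-0.0695,0.0303,0,0,0,0],[-0.0695,0.0303,0,0,0,0],[-0.0695,0.0303,0,0,0,0],[-0.0695,0.0303,0,0,0,0],[-0.0695,0.0303,0,0,0,0],[-0.0695,0.0303,0,0,0,0],[-0.0695,0.0303,0,0,0,0],[-0.0695,0.0303,0,0,0,0],[-0.0695,0.0303,0,0,0,0],[-0.0695,0.0303,0,0,0,0],[-0.0695,0.0303,0,0,0,0],[-0.0695,0.0303,0,0,0,0],[-0.0695,0.0303,0,0,0,0],[-0.0695,0.0303,0,0,0,0],[-0.0695,0.0303,0,0,0,0]]'
python3 -c "
from h import *
plan(.5818,-.2812,.17,1.2)"
```

```text
clock: 1.37
position: [0.1749, 0.5999, 0.2265]
ee_rot: [2.204, 2.239, -0.001]
force: [-0.9, 0.2, 0.9]
width: 0.499
gripper_force: 0.0
clock: 2.7
position: [0.3782, 0.1578, 0.2268]
ee_rot: [-2.198, -2.244, -0.001]
force: [0.6, 0.0, -0.3]
width: 0.499
gripper_force: 0.0
turn [ 0.0001 -0.0003 -0.0003] | shift after turn [-1.1079  0.486   0.1421] | pos [0.3782 0.1578 0.2268] j7 -0.44 w 0.499 gf 0.0 t 2.7 F [ 0.6  0.  -0.3]invalid input at $[0]: expected 6 numbers
```

```bash
python3 -m creep '[[-0.0692,0.0304,0.0089,0,0,0],[-0.0692,0.0304,0.0089,0,0,0],[-0.0692,0.0304,0.0089,0,0,0],[-0.0692,0.0304,0.0089,0,0,0],[-0.0692,0.0304,0.0089,0,0,0],[-0.0692,0.0304,0.0089,0,0,0],[-0.0692,0.0304,0.0089,0,0,0],[-0.0692,0.0304,0.0089,0,0,0],[-0.0692,0.0304,0.0089,0,0,0],[-0.0692,0.0304,0.0089,0,0,0],[-0.0692,0.0304,0.0089,0,0,0],[-0.0692,0.0304,0.0089,0,0,0],[-0.0692,0.0304,0.0089,0,0,0],[-0.0692,0.0304,0.0089,0,0,0],[-0.0692,0.0304,0.0089,0,0,0],[-0.0692,0.0304,0.0089,0,0,0],[0,0,0,0,0,0],[0,0,0,0,0,0]]'
python3 -c "
from h import *
plan(.5818,-.2812,.17,1.2)
f,K,M=wristcam();cv2.imwrite('pics/w1.png',f[:,:,::-1]);np.savez('w1.npz',K=K,M=M)"
```

```text
clock: 4.2
position: [0.5809, -0.2816, 0.1691]
ee_rot: [-2.202, -2.241, 0.002]
force: [-0.3, 0.5, 0.3]
width: 0.5
gripper_force: 0.0
turn [-0.0006  0.0004 -0.0016] | shift after turn [ 0.0008  0.0022 -0.0024] | pos [ 0.5809 -0.2816  0.1691] j7 0.76 w 0.500 gf 0.0 t 4.2 F [-0.3  0.5  0.3]
```

View pics/w1.png

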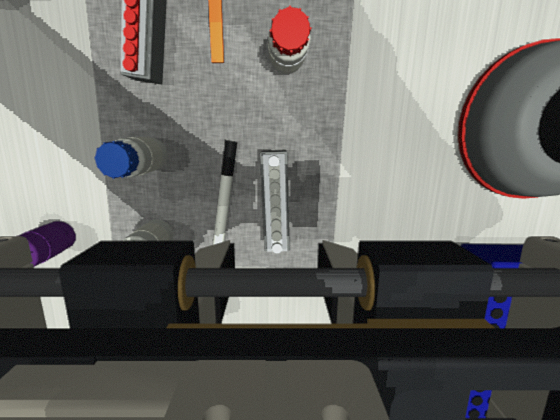

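The wrist view shows the white-capped strip rack, with end caps at (273,161) and (277,248). Blue is at (117,158), red at (291,32) and the pen at (226,190).

```bash
python3 -c "
from h import *
q=np.load('w1.npz');K,M=q['K'],q['M']
f=lambda p,z:ray(K,M[:3,:3],M[:3,3],p,z)
a,b=f((273,161),.048),f((277,248),.048)
print(a,b,(a+b)/2,np.linalg.norm(a-b),np.degrees(np.arctan2(*(a-b)[1::-1])))
print('blue',f((117,158),.082),'red',f((291,32),.082))
plan(*((a+b)/2)[:2],.002+.032-.0188,np.degrees(np.arctan2(*(a-b)[1::-1]))-90)"
```

```text
[ 0.57621292 -0.23960564  0.048     ] [ 0.58143313 -0.3232233   0.048     ] [ 0.57882303 -0.28141447  0.048     ] 0.0837804545372224 93.57231037241755
blue [ 0.45310694 -0.23650454  0.082     ] red [ 0.58798518 -0.14490784  0.082     ]
turn [-0.0005 -0.0002 -0.0206] | shift after turn [-0.0035 -0.0057  0.385 ] | pos [ 0.581  -0.2799  0.1692] j7 0.76 w 0.493 gf 0.0 t 4.2 F [0.6 0.7 0. ]
```

```bash
python3 -m creep '[[-0.003,-0.004,0,0,0,-0.016],[0,0,0.03,0,0,0],[0,0,0.03,0,0,0],[0,0,0.03,0,0,0],[0,0,0.03,0,0,0],[0,0,0.03,0,0,0],[0,0,0.03,0,0,0],[0,0,0.03,0,0,0],[0,0,0.03,0,0,0],[0,0,0.03,0,0,0],[0,0,0.03,0,0,0],[0,0,0.03,0,0,0],[0,0,0.03,0,0,0],[0,0,0.015,0,0,0],[0,0,0.01,0,0,0],[0,0,0,0,0,0],[0,0,0,0,0,0]]' && python3 -m creep '[[0,0,0,0,0,0],[0,0,0,0,0,0],[0,0,0,0,0,0],[0,0,0,0,0,0],[0,0,0,0,0,0],[0,0,0,0,0,0],[0,0,0,0,0,0],[0,0,0,0,0,0]]' 1 20
```

```text
clock: 5.67
position: [0.58, -0.2811, 0.0159]
ee_rot: [2.161, 2.28, 0.0]
force: [-0.5, -0.6, -0.2]
width: 0.501
gripper_force: 0.0
clock: 6.33
position: [0.5801, -0.2809, 0.0162]
ee_rot: [2.161, 2.28, 0.001]
force: [-0.7, 0.7, 6.1]
width: 0.281
gripper_force: 20.0
```

```bash
python3 -m creep '[[0,0,-0.01,0,0,0],[0,0,-0.02,0,0,0],[0,0,-0.03,0,0,0],[0,0,-0.03,0,0,0],[0,0,-0.03,0,0,0],[0,0,-0.03,0,0,0],[0,0,-0.03,0,0,0],[0,0,-0.03,0,0,0],[0,0,-0.03,0,0,0],[0,0,-0.03,0,0,0],[0,0,-0.03,0,0,0],[0,0,-0.03,0,0,0],[0,0,0,0,0,0]]'
python3 -c "
from h import *
plan(.478,.1885,.147,17.3)"
```

```text
clock: 7.42
position: [0.5809, -0.2817, 0.1506]
ee_rot: [2.159, 2.278, 0.002]
force: [0.4, -1.2, -0.4]
width: 0.284
gripper_force: 20.0
turn [ 0.0015  0.001  -0.1186] | shift after turn [1.199  0.1039 0.0091] | pos [ 0.5809 -0.2817  0.1506] j7 0.80 w 0.284 gf 20.0 t 7.4 F [ 0.4 -1.2 -0.4]
```

```bash
python3 -m creep '[[0,0,0,0,0,-0.0296],[0,0,0,0,0,-0.0296],[0,0,0,0,0,-0.0296],[0,0,0,0,0,-0.0296]]'; python3 -m creep '[[0.03,0.0026,0,0,0,0],[0.05,0.0043,0,0,0,0],[0.075,0.0065,0,0,0,0],[0.075,0.0065,0,0,0,0],[0.075,0.0065,0,0,0,0],[0.075,0.0065,0,0,0,0],[0.075,0.0065,0,0,0,0],[0.075,0.0065,0,0,0,0],[0.075,0.0065,0,0,0,0],[0.075,0.0065,0,0,0,0],[0.075,0.0065,0,0,0,0],[0.075,0.0065,0,0,0,0],[0.075,0.0065,0,0,0,0],[0.075,0.0065,0,0,0,0],[0.075,0.0065,0,0,0,0],[0.075,0.0065,0,0,0,0],[0.045,0.0039,0,0,0,0],[0.024,0.002,0,0,0,0],[0,0,0,0,0,0],[0,0,0,0,0,0]]'
python3 -c "
from h import *
plan(.478,.1885,.147,17.3)
f,K,M=wristcam();cv2.imwrite('pics/w2.png',f[:,:,::-1]);np.savez('w2.npz',K=K,M=M)"
```

```text
clock: 7.75
position: [0.5796, -0.2807, 0.1473]
ee_rot: [-1.858, -2.532, 0.0]
force: [-0.6, -0.6, -0.7]
width: 0.286
gripper_force: 20.0
clock: 9.42
position: [0.4767, 0.1889, 0.1477]
ee_rot: [1.863, 2.53, -0.001]
force: [0.4, -0.5, -2.2]
width: 0.279
gripper_force: 20.0
turn [-0.0002  0.0002 -0.0003] | shift after turn [-0.0019  0.0029  0.0017] | pos [0.4767 0.1889 0.1477] j7 0.12 w 0.279 gf 20.0 t 9.4 F [ 0.4 -0.5 -2.2]
```

View pics/w2.png

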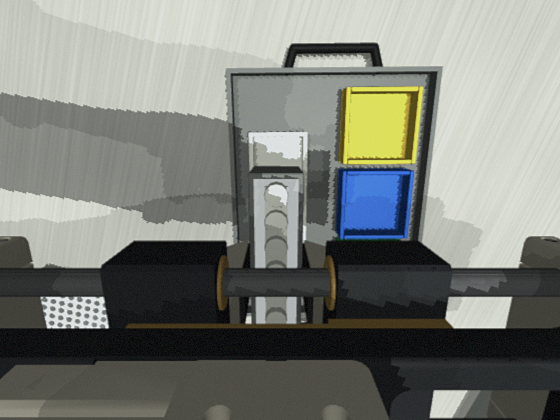

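The strip hangs aligned over the trough. The trough's far rim corners are (249,132) and (307,131); the yellow bay rim is (345,87), (424,87), (417,163), (341,162) and blue's far edge runs (341,170)–(414,170).

```bash
python3 -c "
from h import *
q=np.load('w2.npz');K,M=q['K'],q['M']
f=lambda p,z:ray(K,M[:3,:3],M[:3,3],p,z)
a,b=f((249,132),.017),f((307,131),.017)
u=(b-a)/np.linalg.norm(b-a);print(np.linalg.norm(b-a),np.degrees(np.arctan2(u[1],u[0])))
c=np.radians(107.3);v=np.array([np.cos(c),np.sin(c),0])
print('trough',(a+b)/2-.068*v)
P=np.array([f(p,.026) for p in [(345,87),(424,87),(417,163),(341,162)]]);print('yel',P.mean(0),[np.linalg.norm(P[i]-P[i-1]).round(4) for i in range(4)])
plan(.478,.1885,.008+.032-.0188+.002,17.3)"
```

```text
0.05286977109229269 18.25313149108908
trough [0.47698982 0.18923561 0.017     ]
yel [0.54227641 0.28574432 0.026     ] [np.float64(0.0633), np.float64(0.0673), np.float64(0.0642), np.float64(0.0688)]
turn [-0.0001  0.0003 -0.001 ] | shift after turn [0.0005 0.0028 0.3114] | pos [0.477  0.188  0.1478] j7 0.12 w 0.283 gf 20.0 t 9.5 F [-0.2 -0.4 -0.2]
```

```bash
python3 -m creep '[[0,0.002,0.02,0,0,0],[0,0,0.03,0,0,0],[0,0,0.03,0,0,0],[0,0,0.03,0,0,0],[0,0,0.03,0,0,0],[0,0,0.03,0,0,0],[0,0,0.03,0,0,0],[0,0,0.03,0,0,0],[0,0,0.03,0,0,0],[0,0,0.02,0,0,0],[0,0,0.015,0,0,0],[0,0,0.01,0,0,0],[0,0,0.005,0,0,0],[0,0,0.003,0,0,0],[0,0,0,0,0,0],[0,0,0,0,0,0],[0,0,0,0,0,0]]'; python3 -c "
from h import *
plan(.4775,.1885,.0219,17.3)"
```

```text
clock: 10.88
position: [0.478, 0.1899, 0.023]
ee_rot: [1.862, 2.53, 0.001]
force: [-0.2, 0.3, -0.6]
width: 0.279
gripper_force: 20.0
turn [ 0.0004 -0.0001 -0.    ] | shift after turn [-0.0029 -0.0021  0.0027] | pos [0.478  0.1899 0.023 ] j7 0.26 w 0.279 gf 20.0 t 10.9 F [-0.2  0.3 -0.6]
```

```bash
python3 -m creep '[[0,0,0.002,0,0,0],[0,0,0,0,0,0]]'; python3 -m creep '[[0,0,0,0,0,0],[0,0,0,0,0,0],[0,0,0,0,0,0],[0,0,0,0,0,0],[0,0,0,0,0,0],[0,0,-0.01,0,0,0],[0,0,-0.02,0,0,0],[0,0,-0.04,0,0,0],[0,0,-0.04,0,0,0],[0,0,-0.04,0,0,0],[0,0,-0.04,0,0,0],[0,0,-0.04,0,0,0],[0,0,-0.04,0,0,0],[0,0,-0.04,0,0,0],[0,0,-0.04,0,0,0],[0,0,-0.04,0,0,0],[0,0,0,0,0,0]]' 0; python3 -c "
from h import *
plan(.4525,-.237,.195,0)
d=arm.get_image('top');cv2.imwrite('pics/t2.png',cv2.resize(d['frame'][125:240,115:245,::-1],None,fx=5,fy=5))"
```

```text
clock: 11.05
position: [0.4779, 0.1899, 0.0221]
ee_rot: [1.862, 2.53, 0.001]
force: [-0.8, 0.5, 3.5]
width: 0.283
gripper_force: 20.0
clock: 12.47
position: [0.4793, 0.1899, 0.1811]
ee_rot: [1.862, 2.528, 0.007]
force: [0.0, -0.4, 0.5]
width: 0.503
gripper_force: 0.0
turn [ 0.0021 -0.0009  0.1438] | shift after turn [-1.0673 -0.067  -0.0347] | pos [0.4793 0.1899 0.1811] j7 0.09 w 0.503 gf 0.0 t 12.5 F [ 0.  -0.4  0.5]
```

View pics/t2.png

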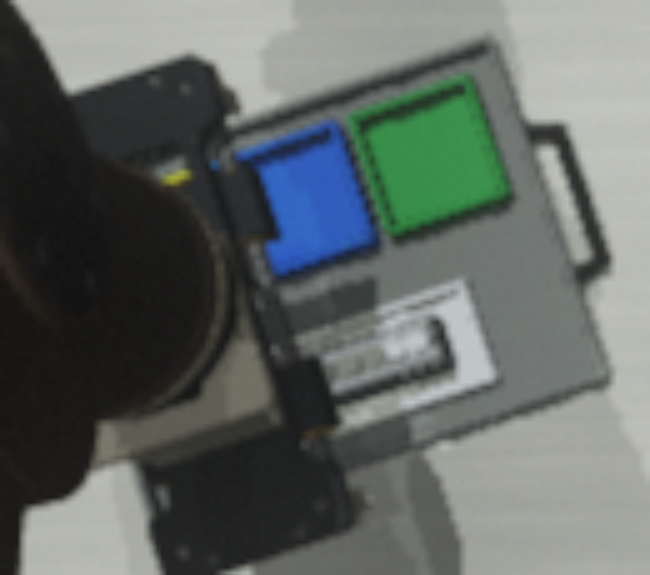

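The strip lies inside the trough. Next is the blue bottle.

```bash
python3 -m creep '[[0,0,0,0,0,0.036],[0,0,0,0,0,0.036],[0,0,0,0,0,0.036],[0,0,0,0,0,0.036]]' -0.26; python3 -m creep '[[-0.035,-0.0021,0,0,0,0],[-0.067,-0.0042,0,0,0,0],[-0.067,-0.0042,0,0,0,0],[-0.067,-0.0042,0,0,0,0],[-0.067,-0.0042,0,0,0,0],[-0.067,-0.0042,0,0,0,0],[-0.067,-0.0042,0,0,0,0],[-0.067,-0.0042,0,0,0,0],[-0.067,-0.0042,0,0,0,0],[-0.067,-0.0042,0,0,0,0],[-0.067,-0.0042,0,0,0,0],[-0.067,-0.0042,0,0,0,0],[-0.067,-0.0042,0,0,0,0],[-0.067,-0.0042,0,0,0,0],[-0.067,-0.0042,0,0,0,0],[-0.067,-0.0042,0,0,0,0],[-0.032,-0.0021,0,0,0,0],[0,0,0,0,0,0],[0,0,0,0,0,0]]'; python3 -c "
from h import *
plan(.4515,-.237,.026,0)"
```

```text
clock: 12.85
position: [0.4771, 0.1894, 0.1772]
ee_rot: [-2.225, -2.217, 0.002]
force: [-1.1, -0.4, -0.7]
width: 0.629
gripper_force: 0.0
clock: 14.43
position: [0.4496, -0.24, 0.1774]
ee_rot: [-2.222, -2.22, 0.001]
force: [-0.3, 0.8, -0.6]
width: 0.631
gripper_force: 0.0
turn [-0.0005 -0.0001 -0.0004] | shift after turn [0.0075 0.0047 0.3784] | pos [ 0.4496 -0.24    0.1774] j7 0.74 w 0.631 gf 0.0 t 14.4 F [-0.3  0.8 -0.6]
```

```bash
python3 -m creep '[[0.0075,0.005,0,0,0,0],[0,0,0.02,0,0,0],[0,0,0.03,0,0,0],[0,0,0.03,0,0,0],[0,0,0.03,0,0,0],[0,0,0.03,0,0,0],[0,0,0.03,0,0,0],[0,0,0.03,0,0,0],[0,0,0.03,0,0,0],[0,0,0.03,0,0,0],[0,0,0.03,0,0,0],[0,0,0.03,0,0,0],[0,0,0.03,0,0,0],[0,0,0.02,0,0,0],[0,0,0.01,0,0,0],[0,0,0,0,0,0],[0,0,0,0,0,0]]' && python3 -m creep '[[0,0,0,0,0,0],[0,0,0,0,0,0],[0,0,0,0,0,0],[0,0,0,0,0,0],[0,0,0,0,0,0],[0,0,0,0,0,0],[0,0,0,0,0,0],[0,0,0,0,0,0]]' 1 20 && python3 -m creep '[[0,0,-0.01,0,0,0],[0,0,-0.02,0,0,0],[0,0,-0.04,0,0,0],[0,0,-0.04,0,0,0],[0,0,-0.04,0,0,0],[0,0,-0.04,0,0,0],[0,0,-0.04,0,0,0],[0,0,-0.04,0,0,0],[0,0,-0.04,0,0,0],[0,0,-0.04,0,0,0],[0,0,0,0,0,0]]'; python3 -c "
from h import *
plan(.5655,.2155,.17,17.3)"
```

```text
clock: 15.85
position: [0.4529, -0.2364, 0.0258]
ee_rot: [-2.222, -2.221, 0.0]
force: [0.7, 0.2, -0.0]
width: 0.631
gripper_force: 0.0
clock: 16.52
position: [0.453, -0.2362, 0.026]
ee_rot: [2.221, 2.221, 0.001]
force: [0.2, 0.7, 5.9]
width: 0.365
gripper_force: 20.0
clock: 17.43
position: [0.4541, -0.2372, 0.1688]
ee_rot: [2.219, 2.218, 0.003]
force: [1.3, -0.3, -0.6]
width: 0.369
gripper_force: 20.0
turn [ 0.0018  0.0009 -0.1443] | shift after turn [ 0.9976  0.6025 -0.003 ] | pos [ 0.4541 -0.2372  0.1688] j7 0.75 w 0.369 gf 20.0 t 17.4 F [ 1.3 -0.3 -0.6]
```

```bash
python3 -m creep '[[0,0,0,0,0,-0.036],[0,0,0,0,0,-0.036],[0,0,0,0,0,-0.036],[0,0,0,0,0,-0.036]]'; python3 -m creep '[[0.0312,0.0188,0,0,0,0],[0.0624,0.0377,0,0,0,0],[0.0624,0.0377,0,0,0,0],[0.0624,0.0377,0,0,0,0],[0.0624,0.0377,0,0,0,0],[0.0624,0.0377,0,0,0,0],[0.0624,0.0377,0,0,0,0],[0.0624,0.0377,0,0,0,0],[0.0624,0.0377,0,0,0,0],[0.0624,0.0377,0,0,0,0],[0.0624,0.0377,0,0,0,0],[0.0624,0.0377,0,0,0,0],[0.0624,0.0377,0,0,0,0],[0.0624,0.0377,0,0,0,0],[0.0624,0.0377,0,0,0,0],[0.0624,0.0377,0,0,0,0],[0.0312,0.0188,0,0,0,0],[0,0,0,0,0,0],[0,0,0,0,0,0]]'; python3 -c "
from h import *
plan(.5655,.2155,.033,17.3)"
```

```text
clock: 17.77
position: [0.4526, -0.2359, 0.1656]
ee_rot: [-1.857, -2.533, 0.0]
force: [0.8, -0.5, 0.1]
width: 0.366
gripper_force: 20.0
clock: 19.35
position: [0.5642, 0.2168, 0.1652]
ee_rot: [1.861, 2.531, -0.002]
force: [0.1, -0.7, -0.9]
width: 0.368
gripper_force: 20.0
turn [-0.0005  0.0004  0.0005] | shift after turn [-0.0042  0.0022  0.3305] | pos [0.5642 0.2168 0.1652] j7 0.17 w 0.368 gf 20.0 t 19.4 F [ 0.1 -0.7 -0.9]
```

```bash
python3 -m creep '[[-0.004,0.002,0.02,0,0,0],[0,0,0.03,0,0,0],[0,0,0.03,0,0,0],[0,0,0.03,0,0,0],[0,0,0.03,0,0,0],[0,0,0.03,0,0,0],[0,0,0.03,0,0,0],[0,0,0.03,0,0,0],[0,0,0.03,0,0,0],[0,0,0.03,0,0,0],[0,0,0.02,0,0,0],[0,0,0.01,0,0,0],[0,0,0.008,0,0,0],[0,0,0.003,0,0,0],[0,0,0,0,0,0],[0,0,0,0,0,0]]'; python3 -c "
from h import *
plan(.5655,.2155,.032,17.3)"
```

```text
clock: 20.68
position: [0.5661, 0.2157, 0.0338]
ee_rot: [1.862, 2.53, 0.001]
force: [0.5, -0.2, -0.8]
width: 0.36
gripper_force: 20.0
turn [ 0.0004 -0.0001 -0.0001] | shift after turn [ 0.     -0.0016  0.0046] | pos [0.5661 0.2157 0.0338] j7 0.27 w 0.360 gf 20.0 t 20.7 F [ 0.5 -0.2 -0.8]
```

Lower the last 2 mm, release, lift, and set course for yellow.

```bash
python3 -m creep '[[0,0,0.002,0,0,0],[0,0,0.002,0,0,0],[0,0,0,0,0,0]]'; python3 -m creep '[[0,0,0,0,0,0],[0,0,0,0,0,0],[0,0,0,0,0,0],[0,0,0,0,0,0],[0,0,0,0,0,0],[0,0,-0.01,0,0,0],[0,0,-0.02,0,0,0],[0,0,-0.04,0,0,0],[0,0,-0.04,0,0,0],[0,0,-0.04,0,0,0],[0,0,-0.04,0,0,0],[0,0,-0.04,0,0,0],[0,0,-0.04,0,0,0],[0,0,-0.04,0,0,0],[0,0,-0.04,0,0,0],[0,0,0,0,0,0]]' -0.26; python3 -c "
from h import *
plan(.5865,-.0765,.17,0)"
```

```text
clock: 20.93
position: [0.5661, 0.2157, 0.0321]
ee_rot: [1.862, 2.53, 0.001]
force: [-0.4, 0.6, 1.1]
width: 0.363
gripper_force: 20.0
clock: 22.27
position: [0.5676, 0.2158, 0.1757]
ee_rot: [1.861, 2.528, 0.007]
force: [0.9, 0.4, 0.0]
width: 0.634
gripper_force: 0.0
turn [ 0.0024 -0.0008  0.1439] | shift after turn [-0.7307  0.0473  0.0141] | pos [0.5676 0.2158 0.1757] j7 0.17 w 0.634 gf 0.0 t 22.3 F [0.9 0.4 0. ]
```

```bash
python3 -m creep '[[0,0,0,0,0,0.036],[0,0,0,0,0,0.036],[0,0,0,0,0,0.036],[0,0,0,0,0,0.036]]'; python3 -m creep '[[-0.035,0.0023,0,0,0,0],[-0.06,0.0039,0,0,0,0],[-0.06,0.0039,0,0,0,0],[-0.06,0.0039,0,0,0,0],[-0.06,0.0039,0,0,0,0],[-0.06,0.0039,0,0,0,0],[-0.06,0.0039,0,0,0,0],[-0.06,0.0039,0,0,0,0],[-0.06,0.0039,0,0,0,0],[-0.06,0.0039,0,0,0,0],[-0.06,0.0039,0,0,0,0],[-0.06,0.0039,0,0,0,0],[-0.035,0.0023,0,0,0,0],[0,0,0,0,0,0],[0,0,0,0,0,0]]'; python3 -c "
from h import *
plan(.5865,-.0765,.026,0)
f,K,M=wristcam();cv2.imwrite('pics/w3.png',f[:,:,::-1]);np.savez('w3.npz',K=K,M=M)"
```

```text
clock: 22.6
position: [0.5656, 0.2155, 0.172]
ee_rot: [-2.226, -2.217, -0.0]
force: [-0.5, -0.2, -0.5]
width: 0.63
gripper_force: 0.0
clock: 23.85
position: [0.5842, -0.0782, 0.1719]
ee_rot: [2.222, 2.22, -0.0]
force: [0.1, 0.7, 0.2]
width: 0.63
gripper_force: 0.0
turn [-0.      0.0001 -0.0004] | shift after turn [0.0043 0.0058 0.3647] | pos [ 0.5842 -0.0782  0.1719] j7 0.41 w 0.630 gf 0.0 t 23.9 F [0.1 0.7 0.2]
```

View pics/w3.png

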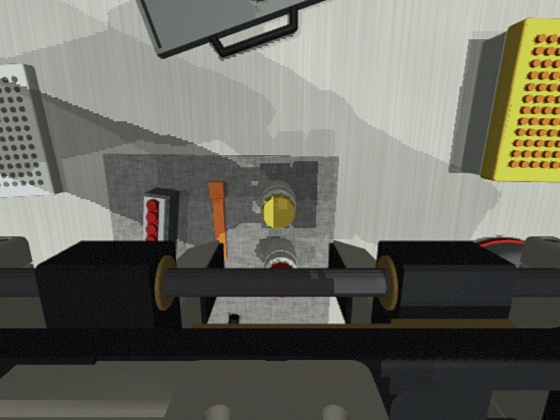

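The yellow cap centre is at (279,211); the red cap is at about (281,266), nearer the fingers.

```bash
python3 -c "
from h import *
q=np.load('w3.npz');K,M=q['K'],q['M']
print(ray(K,M[:3,:3],M[:3,3],(279,211),.082))"
```

```text
[ 0.58565085 -0.07476019  0.082     ]
```

```bash
python3 -m creep '[[0.006,0.0045,0,0,0,0],[0,0,0.02,0,0,0],[0,0,0.03,0,0,0],[0,0,0.03,0,0,0],[0,0,0.03,0,0,0],[0,0,0.03,0,0,0],[0,0,0.03,0,0,0],[0,0,0.03,0,0,0],[0,0,0.03,0,0,0],[0,0,0.03,0,0,0],[0,0,0.03,0,0,0],[0,0,0.03,0,0,0],[0,0,0.025,0,0,0],[0,0,0.015,0,0,0],[0,0,0.005,0,0,0],[0,0,0,0,0,0],[0,0,0,0,0,0]]' && python3 -m creep '[[0,0,0,0,0,0],[0,0,0,0,0,0],[0,0,0,0,0,0],[0,0,0,0,0,0],[0,0,0,0,0,0],[0,0,0,0,0,0],[0,0,0,0,0,0],[0,0,0,0,0,0]]' 1 20 && python3 -m creep '[[0,0,-0.01,0,0,0],[0,0,-0.02,0,0,0],[0,0,-0.04,0,0,0],[0,0,-0.04,0,0,0],[0,0,-0.04,0,0,0],[0,0,-0.04,0,0,0],[0,0,-0.04,0,0,0],[0,0,-0.04,0,0,0],[0,0,-0.04,0,0,0],[0,0,-0.04,0,0,0],[0,0,-0.04,0,0,0],[0,0,0,0,0,0]]'; python3 -c "
from h import *
plan(.543,.284,.186,17.3)"
```

```text
clock: 25.32
position: [0.5869, -0.0742, 0.0261]
ee_rot: [2.221, 2.221, 0.001]
force: [-0.5, -0.6, 0.2]
width: 0.63
gripper_force: 0.0
clock: 25.98
position: [0.5868, -0.074, 0.026]
ee_rot: [2.221, 2.222, 0.001]
force: [-0.3, 1.0, 5.0]
width: 0.363
gripper_force: 20.0
clock: 26.98
position: [0.588, -0.0748, 0.1851]
ee_rot: [2.22, 2.219, 0.005]
force: [1.8, -0.2, -0.9]
width: 0.362
gripper_force: 20.0
turn [ 0.0021  0.0004 -0.1444] | shift after turn [ 0.8898  0.1593 -0.0022] | pos [ 0.588  -0.0748  0.1851] j7 0.40 w 0.362 gf 20.0 t 27.0 F [ 1.8 -0.2 -0.9]
```

```bash
python3 -m creep '[[0,0,0,0,0,-0.036],[0,0,0,0,0,-0.036],[0,0,0,0,0,-0.036],[0,0,0,0,0,-0.036]]'; python3 -m creep '[[0.0318,0.0057,0,0,0,0],[0.0636,0.0114,0,0,0,0],[0.0636,0.0114,0,0,0,0],[0.0636,0.0114,0,0,0,0],[0.0636,0.0114,0,0,0,0],[0.0636,0.0114,0,0,0,0],[0.0636,0.0114,0,0,0,0],[0.0636,0.0114,0,0,0,0],[0.0636,0.0114,0,0,0,0],[0.0636,0.0114,0,0,0,0],[0.0636,0.0114,0,0,0,0],[0.0636,0.0114,0,0,0,0],[0.0636,0.0114,0,0,0,0],[0.0636,0.0114,0,0,0,0],[0.0318,0.0057,0,0,0,0],[0,0,0,0,0,0],[0,0,0,0,0,0]]'; python3 -c "
from h import *
plan(.543,.284,.033,17.3)"
```

```text
clock: 27.32
position: [0.5862, -0.074, 0.1814]
ee_rot: [-1.857, -2.533, 0.001]
force: [0.3, -0.1, -0.8]
width: 0.361
gripper_force: 20.0
clock: 28.73
position: [0.541, 0.2854, 0.1813]
ee_rot: [1.862, 2.53, -0.002]
force: [0.8, -0.6, -0.4]
width: 0.363
gripper_force: 20.0
turn [-0.0004  0.0003  0.    ] | shift after turn [-0.0049  0.0036  0.3708] | pos [0.541  0.2854 0.1813] j7 0.03 w 0.363 gf 20.0 t 28.7 F [ 0.8 -0.6 -0.4]
```

```bash
python3 -m creep '[[-0.003,0.003,0.02,0,0,0],[0,0,0.035,0,0,0],[0,0,0.035,0,0,0],[0,0,0.035,0,0,0],[0,0,0.035,0,0,0],[0,0,0.035,0,0,0],[0,0,0.035,0,0,0],[0,0,0.035,0,0,0],[0,0,0.035,0,0,0],[0,0,0.03,0,0,0],[0,0,0.02,0,0,0],[0,0,0.012,0,0,0],[0,0,0.006,0,0,0],[0,0,0.003,0,0,0],[0,0,0,0,0,0],[0,0,0,0,0,0]]'; python3 -c "
from h import *
plan(.543,.284,.032,17.3)"
```

```text
clock: 30.07
position: [0.5436, 0.2844, 0.0339]
ee_rot: [1.862, 2.53, 0.001]
force: [-0.3, -0.2, -0.3]
width: 0.362
gripper_force: 20.0
turn [ 0.0004 -0.0001 -0.0001] | shift after turn [-0.0005 -0.0018  0.0049] | pos [0.5436 0.2844 0.0339] j7 0.14 w 0.362 gf 20.0 t 30.1 F [-0.3 -0.2 -0.3]
```

```bash
python3 -m creep '[[0,0,0.002,0,0,0],[0,0,0.002,0,0,0],[0,0,0,0,0,0]]'; python3 -m creep '[[0,0,0,0,0,0],[0,0,0,0,0,0],[0,0,0,0,0,0],[0,0,0,0,0,0],[0,0,0,0,0,0],[0,0,-0.01,0,0,0],[0,0,-0.02,0,0,0],[0,0,-0.04,0,0,0],[0,0,-0.04,0,0,0],[0,0,-0.04,0,0,0],[0,0,-0.04,0,0,0],[0,0,-0.04,0,0,0],[0,0,-0.04,0,0,0],[0,0,-0.04,0,0,0],[0,0,-0.04,0,0,0],[0,0,-0.02,0,0,0],[0,0,0,0,0,0]]' -0.26; python3 -c "
from h import *
plan(.4507,-.3244,.18,0)"
```

```text
clock: 30.32
position: [0.5435, 0.2844, 0.0321]
ee_rot: [1.862, 2.53, 0.001]
force: [-0.3, 0.3, -0.3]
width: 0.364
gripper_force: 20.0
clock: 31.73
position: [0.5443, 0.2845, 0.1821]
ee_rot: [1.862, 2.529, 0.005]
force: [0.3, 0.4, 0.2]
width: 0.631
gripper_force: 0.0
turn [ 0.0016 -0.0008  0.144 ] | shift after turn [-1.5224 -0.2341  0.0053] | pos [0.5443 0.2845 0.1821] j7 0.04 w 0.631 gf 0.0 t 31.7 F [0.3 0.4 0.2]
```

```bash
python3 -m creep '[[0,0,0,0,0,0.036],[0,0,0,0,0,0.036],[0,0,0,0,0,0.036],[0,0,0,0,0,0.036],[-0.0346,-0.0053,0,0,0,0],[-0.0692,-0.0106,0,0,0,0],[-0.0692,-0.0106,0,0,0,0],[-0.0692,-0.0106,0,0,0,0],[-0.0692,-0.0106,0,0,0,0],[-0.0692,-0.0106,0,0,0,0],[-0.0692,-0.0106,0,0,0,0],[-0.0692,-0.0106,0,0,0,0],[-0.0692,-0.0106,0,0,0,0],[-0.0692,-0.0106,0,0,0,0],[-0.0692,-0.0106,0,0,0,0],[-0.0692,-0.0106,0,0,0,0]]'; python3 -m creep '[[-0.0692,-0.0106,0,0,0,0],[-0.0692,-0.0106,0,0,0,0],[-0.0692,-0.0106,0,0,0,0],[-0.0692,-0.0106,0,0,0,0],[-0.0692,-0.0106,0,0,0,0],[-0.0692,-0.0106,0,0,0,0],[-0.0692,-0.0106,0,0,0,0],[-0.0692,-0.0106,0,0,0,0],[-0.0692,-0.0106,0,0,0,0],[-0.0692,-0.0106,0,0,0,0],[-0.0346,-0.0053,0,0,0,0],[0,0,0,0,0,0],[0,0,0,0,0,0]]'; python3 -c "
from h import *
plan(.4507,-.3244,.026,0)
f,K,M=wristcam();cv2.imwrite('pics/w4.png',f[:,:,::-1]);np.savez('w4.npz',K=K,M=M)"
```

```text
clock: 33.07
position: [0.493, -0.0362, 0.1793]
ee_rot: [-2.219, -2.223, 0.001]
force: [0.9, 0.2, 0.6]
width: 0.633
gripper_force: 0.0
clock: 34.15
position: [0.4485, -0.3255, 0.1793]
ee_rot: [-2.222, -2.22, 0.001]
force: [0.3, 0.6, -0.2]
width: 0.628
gripper_force: 0.0
turn [-0.0005 -0.0001 -0.0004] | shift after turn [0.0028 0.0054 0.3831] | pos [ 0.4485 -0.3255  0.1793] j7 0.90 w 0.628 gf 0.0 t 34.1 F [ 0.3  0.6 -0.2]
```

View pics/w4.png

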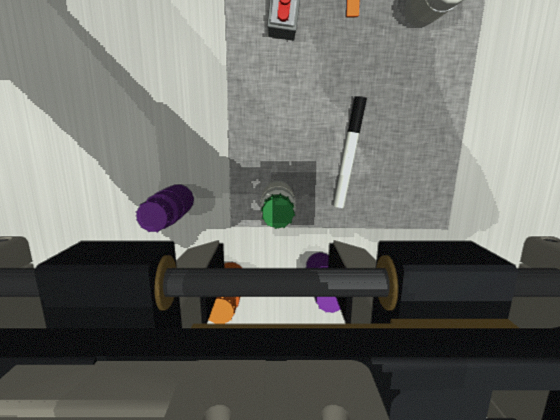

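The green cap is at (278,211). The purple caps (153,216), (325,295) and the orange cap (223,310) are clear of the closing line.

```bash
python3 -c "
from h import *
q=np.load('w4.npz');K,M=q['K'],q['M']
p=ray(K,M[:3,:3],M[:3,3],(278,211),.082);print(p)
plan((p[0]+.4507)/2,(p[1]-.3244)/2,.026,0)"
```

```text
[ 0.44911316 -0.3238894   0.082     ]
turn [-0.0004 -0.0005  0.0003] | shift after turn [0.0004 0.0018 0.383 ] | pos [ 0.4492 -0.3243  0.1792] j7 0.90 w 0.630 gf 0.0 t 34.2 F [-0.4  0.3  0.3]
```

```bash
python3 -m creep '[[0,0.002,0,0,0,0],[0,0,0.02,0,0,0],[0,0,0.03,0,0,0],[0,0,0.03,0,0,0],[0,0,0.03,0,0,0],[0,0,0.03,0,0,0],[0,0,0.03,0,0,0],[0,0,0.03,0,0,0],[0,0,0.03,0,0,0],[0,0,0.03,0,0,0],[0,0,0.03,0,0,0],[0,0,0.03,0,0,0],[0,0,0.03,0,0,0],[0,0,0.023,0,0,0],[0,0,0.01,0,0,0],[0,0,0,0,0,0],[0,0,0,0,0,0]]' && python3 -m creep '[[0,0,0,0,0,0],[0,0,0,0,0,0],[0,0,0,0,0,0],[0,0,0,0,0,0],[0,0,0,0,0,0],[0,0,0,0,0,0],[0,0,0,0,0,0],[0,0,0,0,0,0]]' 1 20 && python3 -m creep '[[0,0,-0.01,0,0,0],[0,0,-0.02,0,0,0],[0,0,-0.04,0,0,0],[0,0,-0.04,0,0,0],[0,0,-0.04,0,0,0],[0,0,-0.04,0,0,0],[0,0,-0.04,0,0,0],[0,0,-0.04,0,0,0],[0,0,-0.04,0,0,0],[0,0,-0.04,0,0,0],[0,0,-0.04,0,0,0],[0,0,0,0,0,0]]'; python3 -c "
from h import *
plan(.588,.1475,.182,17.3)"
```

```text
clock: 35.62
position: [0.4508, -0.3249, 0.0266]
ee_rot: [-2.221, -2.221, 0.0]
force: [-0.2, -0.2, 0.5]
width: 0.63
gripper_force: 0.0
clock: 36.28
position: [0.451, -0.3248, 0.0268]
ee_rot: [2.221, 2.221, 0.001]
force: [-0.5, 1.1, 5.3]
width: 0.365
gripper_force: 20.0
clock: 37.28
position: [0.4517, -0.326, 0.1857]
ee_rot: [2.219, 2.218, 0.002]
force: [1.2, -0.6, -0.7]
width: 0.366
gripper_force: 20.0
turn [ 0.0016  0.0012 -0.1443] | shift after turn [1.0288 0.6773 0.0092] | pos [ 0.4517 -0.326   0.1857] j7 0.90 w 0.366 gf 20.0 t 37.3 F [ 1.2 -0.6 -0.7]
```

```bash
python3 -m creep '[[0,0,0,0,0,-0.036],[0,0,0,0,0,-0.036],[0,0,0,0,0,-0.036],[0,0,0,0,0,-0.036]]'; python3 -m creep '[[0.0303,0.0199,0,0,0,0],[0.0605,0.0398,0,0,0,0],[0.0605,0.0398,0,0,0,0],[0.0605,0.0398,0,0,0,0],[0.0605,0.0398,0,0,0,0],[0.0605,0.0398,0,0,0,0],[0.0605,0.0398,0,0,0,0],[0.0605,0.0398,0,0,0,0],[0.0605,0.0398,0,0,0,0],[0.0605,0.0398,0,0,0,0],[0.0605,0.0398,0,0,0,0],[0.0605,0.0398,0,0,0,0],[0.0605,0.0398,0,0,0,0],[0.0605,0.0398,0,0,0,0],[0.0605,0.0398,0,0,0,0],[0.0605,0.0398,0,0,0,0],[0.0605,0.0398,0,0,0,0],[0.0303,0.0199,0,0,0,0],[0,0,0,0,0,0],[0,0,0,0,0,0]]'; python3 -c "
from h import *
plan(.588,.1475,.0335,17.3)"
```

```text
clock: 37.62
position: [0.4504, -0.3244, 0.1822]
ee_rot: [-1.857, -2.533, 0.0]
force: [0.0, -0.3, -2.0]
width: 0.369
gripper_force: 20.0
clock: 39.28
position: [0.5866, 0.1486, 0.1819]
ee_rot: [-1.861, -2.531, 0.002]
force: [-1.1, -0.9, -0.8]
width: 0.363
gripper_force: 20.0
turn [-0.0006  0.0003  0.0005] | shift after turn [-0.0036  0.0026  0.3711] | pos [0.5866 0.1486 0.1819] j7 0.27 w 0.363 gf 20.0 t 39.3 F [-1.1 -0.9 -0.8]
```

```bash
python3 -m creep '[[-0.003,0.002,0.02,0,0,0],[0,0,0.035,0,0,0],[0,0,0.035,0,0,0],[0,0,0.035,0,0,0],[0,0,0.035,0,0,0],[0,0,0.035,0,0,0],[0,0,0.035,0,0,0],[0,0,0.035,0,0,0],[0,0,0.035,0,0,0],[0,0,0.03,0,0,0],[0,0,0.02,0,0,0],[0,0,0.012,0,0,0],[0,0,0.006,0,0,0],[0,0,0.003,0,0,0],[0,0,0,0,0,0],[0,0,0,0,0,0]]'; python3 -c "
from h import *
plan(.588,.1475,.0327,17.3)"
```

```text
clock: 40.62
position: [0.5885, 0.1477, 0.0347]
ee_rot: [1.862, 2.53, 0.001]
force: [-0.2, 0.4, -0.2]
width: 0.362
gripper_force: 20.0
turn [ 0.0004 -0.     -0.0001] | shift after turn [-0.0001 -0.0013  0.005 ] | pos [0.5885 0.1477 0.0347] j7 0.38 w 0.362 gf 20.0 t 40.6 F [-0.2  0.4 -0.2]
```

```bash
python3 -m creep '[[0,0,0.002,0,0,0],[0,0,0.002,0,0,0],[0,0,0,0,0,0]]'; python3 -m creep '[[0,0,0,0,0,0],[0,0,0,0,0,0],[0,0,0,0,0,0],[0,0,0,0,0,0],[0,0,0,0,0,0],[0,0,-0.01,0,0,0],[0,0,-0.02,0,0,0],[0,0,-0.04,0,0,0],[0,0,-0.04,0,0,0],[0,0,-0.04,0,0,0],[0,0,-0.04,0,0,0],[0,0,-0.04,0,0,0],[0,0,-0.04,0,0,0],[0,0,-0.04,0,0,0],[0,0,-0.04,0,0,0],[0,0,-0.04,0,0,0]]' -0.26;  python3 -m creep '[[-0.04,0,-0.02,0,0,0],[-0.06,0,-0.02,0,0,0],[-0.06,0,-0.02,0,0,0],[-0.06,0,-0.02,0,0,0],[-0.06,0,0,0,0,0],[-0.06,0,0,0,0,0],[-0.06,0,0,0,0,0],[-0.06,0,0,0,0,0],[-0.06,0,0,0,0,0],[-0.06,0,0,0,0,0],[-0.06,0,0,0,0,0],[-0.06,0,0,0,0,0],[-0.04,0,0,0,0,0],[0,0,0,0,0,0],[0,0,0,0,0,0]]'; python3 -c "
from h import *
d=arm.get_image('top');a=d['frame'][125:240,115:245,::-1]
e=arm.get_image('scene')['frame'][100:380,140:420,::-1]
cv2.imwrite('pics/f.png',np.hstack([cv2.resize(a,(440,390)),cv2.resize(e,(360,390))]))"
```

```text
clock: 40.87
position: [0.5884, 0.1478, 0.0329]
ee_rot: [1.862, 2.53, 0.001]
force: [0.2, -0.2, 0.0]
width: 0.364
gripper_force: 20.0
clock: 42.2
position: [0.5881, 0.1474, 0.1902]
ee_rot: [1.863, 2.529, 0.001]
force: [0.0, 1.8, 1.0]
width: 0.632
gripper_force: 0.0
clock: 43.45
position: [0.6755, -0.1374, 0.2207]
ee_rot: [1.866, 2.527, -0.001]
force: [0.6, 0.5, 0.6]
width: 0.629
gripper_force: 0.0
```

View pics/f.png

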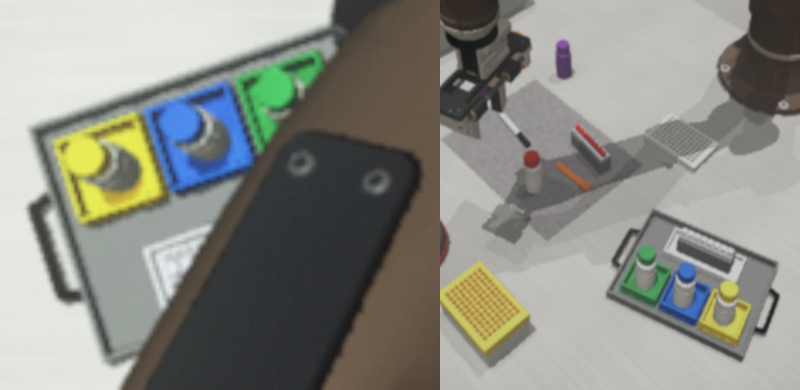

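All three bottles stand upright in the bays of their own colour and the strip lies in the trough. The red bottle (532,172) and the red strip (590,145) are where they were, and the arm is clear.

```bash
python3 -c "
from cell import arm
print(arm.sign_off())"
```

```text
the job is handed in; nothing more can be done
None
```

I packed the kit and handed it in at about 43.5 s: blue, yellow and green bottles stand in the bays of their own colour, the white-capped strip rack lies in the trough (placed first so the gripper would clear the bottles), and both red-capped controls stayed in place.

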